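# Rotate and refill the pastille tin lanes

## Task

Refill the two pastille tin lanes first in, first out: bring the old tin in each lane forward to the front lip, then load the fresh tins from the table behind it, gold with gold and red with red, all standing flat in a single row. Then slide each lane's follower forward so that its row stands snug against the front lip, and leave the roll of red ribbon where it is.

Things in the scene. Friction and masses are not known exactly. Their poses are not given: they have to be found in the camera images.
- gold_lane: Black tray for one row of gold tins, fixed, 276x84 mm. Origin: centre of underside, on the table; x runs along it from front to rear, z up. Floor top z=4 mm; side rails 13 mm high, inner faces at y=-39 and 39 mm; clear front lip (robot's end) 22 mm high, inner face at x=-130 mm, white ticket outside; rear bar at x=131 mm, 16 mm high. One old gold tin stands in it.
- red_lane: Black tray for one row of red tins, fixed, 276x84 mm. Origin: centre of underside, on the table; x runs along it from front to rear, z up. Floor top z=4 mm; side rails 13 mm high, inner faces at y=-39 and 39 mm; clear front lip (robot's end) 22 mm high, inner face at x=-130 mm, white ticket outside; rear bar at x=131 mm, 16 mm high. One old red tin stands in it.
- gold_lane_tab (a point): Top centre, 64 mm up, of the blue tab (22 mm across, 14 mm along the lane; pinch its top 28 mm) of the gold lane's follower: a grey plate 66 mm wide, 36 high, its face 12 mm nearer the lip than this point. Slides along the lane, 1.2 N friction, stays put, pushes tins before it. Axes as the lane; starts at lane x = 97 to 122 mm, moves up to 200 mm forward from 122.
- red_lane_tab (a point): Top centre, 64 mm up, of the blue tab (22 mm across, 14 mm along the lane; pinch its top 28 mm) of the red lane's follower: a grey plate 66 mm wide, 36 high, its face 12 mm nearer the lip than this point. Slides along the lane, 1.2 N friction, stays put, pushes tins before it. Axes as the lane; starts at lane x = 97 to 122 mm, moves up to 200 mm forward from 122.
- gold_old: Old pastille tin, gold lid, white base; round, 62 mm across the lid and 60 mm across the base, 27 mm high (lid from 16 mm up), 60 to 130 g. Origin: centre of its underside; z up. It starts in the rear half of the gold lane.
- red_old: Old pastille tin, red lid, white base; round, 62 mm across the lid and 60 mm across the base, 27 mm high (lid from 16 mm up), 60 to 130 g. Origin: centre of its underside; z up. It starts in the rear half of the red lane.
- gold_new_1: Fresh pastille tin, gold lid, white base; round, 62 mm across the lid and 60 mm across the base, 27 mm high (lid from 16 mm up), 60 to 130 g. Origin: centre of its underside; z up. It starts on the table; the two fresh gold tins are interchangeable.
- gold_new_2: Fresh pastille tin, gold lid, white base; round, 62 mm across the lid and 60 mm across the base, 27 mm high (lid from 16 mm up), 60 to 130 g. Origin: centre of its underside; z up. It starts on the table; the two fresh gold tins are interchangeable.
- red_new: Fresh pastille tin, red lid, white base; round, 62 mm across the lid and 60 mm across the base, 27 mm high (lid from 16 mm up), 60 to 130 g. Origin: centre of its underside; z up. It starts on the table.
- red_ribbon: Roll of red ribbon between two white card flanges, standing on one flange among the fresh tins, 38 mm high; round, 62 mm across, with a ribbon tail that sticks out 7 mm on one side. It is no stock: leave it. Origin: on its underside, within 7 mm of the middle of the roll.

How it is judged (in metres and radians):
At the end, for the whole second after the job is handed in: In each lane the old tin is first, within 11 mm of the lip, the fresh tins of its colour (two gold, one red) behind it, flat on the floor, within 15 mm of the centre line, at rest, and the follower stands behind the row with at most 12 mm free play in all (x of gold_old in the frame of gold_lane between -0.106 and -0.088 m and y of gold_old in the frame of gold_lane between -0.015 and 0.015 m and z of gold_old in the frame of gold_lane between -0.002 and 0.012 m and angle between each of gold_old, red_old, gold_new_1, gold_new_2, red_new's own z axis and vertical below 0.12 rad and linear speed of each of gold_old, red_old, gold_new_1, gold_new_2, red_new below 0.01 m/s and x of gold_lane_tab in the frame of gold_lane below 0.08 m and x of red_old in the frame of red_lane between -0.106 and -0.088 m and y of red_old in the frame of red_lane between -0.015 and 0.015 m and z of red_old in the frame of red_lane between -0.002 and 0.012 m and x of red_lane_tab in the frame of red_lane below 0.018 m and x of gold_new_1 in the frame of gold_lane between -0.05 and 0.042 m and y of gold_new_1 in the frame of gold_lane between -0.015 and 0.015 m and z of gold_new_1 in the frame of gold_lane between -0.002 and 0.012 m and x of gold_new_2 in the frame of gold_lane between -0.05 and 0.042 m and y of gold_new_2 in the frame of gold_lane between -0.015 and 0.015 m and z of gold_new_2 in the frame of gold_lane between -0.002 and 0.012 m and x of red_new in the frame of red_lane between -0.05 and -0.02 m and y of red_new in the frame of red_lane between -0.015 and 0.015 m and z of red_new in the frame of red_lane between -0.002 and 0.012 m); the robot touches nothing.
It fails at once if the ribbon roll is shifted by more than 20 mm (distance of red_ribbon from where it was at the start of the episode above 0.02 m).
It also fails if it takes over 115 s, if anything falls off the work surface, if the arm or the gripper's body presses on something with over 40 N, if the wrist force passes 120 N, or if a joint passes its speed limit or range.

## Robot

A 6-joint arm with a two-finger parallel gripper is mounted at the origin on a cart in front of the work surface, level with it; the furniture and walls round the work are solid. World frame = base frame: x ahead of the robot, y to its left, z up, the work surface at z = 0. Lengths are in mm, angles in degrees, forces in N, time in s.
With the tool pointing down it reaches from about 300 to 850 mm from the base axis. Payload 4.2 kg.
Tool frame: the origin (TCP) lies between the finger pads; the fingertips stand 14 mm ahead of it and the grasp point (between the pads) lies 5 mm behind it; z points along the fingers, y is the line along which they close (so a half turn about z gives the same grasp; the last joint's range is limited). The gripper opens to 91 mm and grips with 3 to 60 N. Pads are 32 mm wide; open, the fingers measure 118 mm over their backs; the gripper's body (76 mm by 178 mm) begins 60 mm behind the grasp point.
Start: joints at [-75.287, 18.312, 89.639, -0, 72.044, -1.146], TCP at [157.138, -553.127, 227.976] pointing down, gripper open.
Joint ranges: [-177.97, 177.97], [-48.28, 115.42], [12.27, 149.76], [-77.06, 257.06], [2.81, 150.46], [-146.56, 146.56]. Speed limits (degrees/s): [147.25, 147.25, 180, 180, 180, 180].

## Interface

Orientations are given as [roll, pitch, yaw] about the fixed x, y, z axes, in that order (R = Rz(yaw) Ry(pitch) Rx(roll)).
In Python, from workcell import * gives the robot as it stands. The module is installed in compiled form; this text tells all that it offers.
- The arm moves only by the tool send_rows, never from a script. Its argument "deltas" is a list of rows, each a list of 2 entries, a list of its own where there are three numbers: the shift along the tool's x, y, z normalised to -1 to 1, where 1 is 0.5 m, then the turn, a rotation vector about the tool's x, y, z normalised to -1 to 1, where 1 is 0.5 rad. A call has 1 to 10 rows; each row shifts and turns the commanded pose from where the row before left it, along the tool's axes as they then stand; what a row does not reach is not made up. A row lasts 1/10 s, in which the tool goes at most 50 mm and 8.59 degrees, less where a joint would pass 70% of its speed; a pose out of reach is approached as far as the arm can. A call with a number of a shift or a turn outside -1 to 1 is refused whole. A call with a gripper value outside its range is refused whole. "grip" is the closure, from 0 (fully open) to 1 (shut), set as the call begins (left out, the last holds). The fingers move at their own pace and stop on an object; "grip_force" is the grip in N (left out, the last holds). Time passes only in rows, so rows that do not move let the fingers close. It gives the time, the measured TCP pose, the force, the opening and the grip force at its end, in the units of the state.
- state(): the state, without advancing time (a new reading comes with each control period).
- grab_frame(name): name is "scene" or "top"; returns the picture (384x512x3 uint8, red, green, blue); there is no depth.
- calibration(name): a dict with "mtx" (3x3 intrinsics, pixels), "D" ([k1, k2, p1, p2, k3] as OpenCV has them; the pictures are not rectified), "R" (3x3) and "t" (3): a world point X has camera coordinates R X + t. Camera axes: x right, y down, z forward; pixel columns grow to the right and rows downward; lengths in mm; the calibration is good to about 2 mm. A picture is of the moment at which its call begins. calibration takes no time and is no camera call.
- job_done(): hands the job in; it is judged then, once.
Trained networks look in the newest picture that a camera, given by its name, has taken for a name from the list of things; names that differ only in an ending like _2 or _b are one class to them, and where a whole thing is asked for, a point or a joint stands for the part that bears it (a point fixed in the world has none). Each returns a list of dicts, best first, with "p" (0 to 1); they miss things now and then, are a little off and sometimes report something else, mostly with a low value. They report only what shows in the picture. A call takes as long as a camera call.
- trace(camera, label): "pixels" (384x512 bool, what is visible of it) and "bbox" ([left, top, width, height] in pixels, round what is visible of it).
The state is a dict: "time_s": time; "qpos": joint angles; "qvel": joint speeds; "effort": joint torques, N m; "ee_pos": TCP position; "ee_rot": TCP orientation; "force": force on the tool from outside, world axes, zero at the start; "torque": the same for the moment, N m; "gripper_width": finger opening in mm; "gripper_force": force on a finger pad.
Only numpy, scipy, OpenCV 4.12 (cv2) and the standard library are available. Lean on these libraries where they do the work, as an engineer would, in place of code of your own. Each camera call takes 0.05 s, during which the arm holds its last target. There are 200 camera calls.

## Working session

There is one attempt and no reset: what is moved stays moved. The work goes in short steps, Python scripts to look and compute and a tool call to move; the robot and the scene stay as the last step left them, time stands still between calls to the robot, and variables do not carry over. Pictures are saved under pics/ and viewed, at most 14 in all, crops included, and the job is handed in when it is done.

Besides the shell and the picture viewer there is one more tool, called as name([rows], argument=value, ...), one row to a line, values as JSON. send_rows: Moves the arm, as the interface text tells. Scaled input: -1 to 1 covers 0.5 m each way for a shift and 0.5 rad each way for a turn. Its arguments: {"type":"object","properties":{"deltas":{"type":"array","items":{"type":"array"}},"grip":{"type":"number"},"grip_force":{"type":"number"}},"required":["deltas"]}

```bash
mkdir -p pics
python3 - <<'E'
from workcell import *
import cv2
for n in ("scene","top"):
    im=grab_frame(n); cv2.imwrite(f"pics/{n}0.png",im[:,:,::-1])
    c=calibration(n); print(n,c)
s=state(); print(s)
E
```

```text
scene {'mtx': array([[480.2178881 ,   0.        , 256.64118666],
       [  0.        , 480.2178881 , 194.07777996],
       [  0.        ,   0.        ,   1.        ]]), 'D': array([0.02493329, 0.        , 0.        , 0.        , 0.        ]), 'R': array([[ 8.44595727e-01, -5.35404134e-01,  6.86018430e-04],
       [-2.32610110e-01, -3.68094045e-01, -9.00221812e-01],
       [ 4.82234999e-01,  7.60163921e-01, -4.35431072e-01]]), 't': array([-494.00641094,  186.98797519, 1066.76109976])}
top {'mtx': array([[347.43057501,   0.        , 255.40830094],
       [  0.        , 347.43057501, 191.01471409],
       [  0.        ,   0.        ,   1.        ]]), 'D': array([-0.10331347,  0.        ,  0.        ,  0.        ,  0.        ]), 'R': array([[ 0.02191238, -0.99969223,  0.01163194],
       [-0.99551668, -0.02288871, -0.091775  ],
       [ 0.09201299, -0.00956879, -0.99571183]]), 't': array([ 10.05701471, 563.28054352, 871.15458959])}
{'time_s': 0.1, 'qpos': array([-7.52862900e+01,  1.83461406e+01,  8.96970416e+01, -1.47998991e-03,
        7.20436282e+01, -1.14625686e+00]), 'qvel': array([-0.04176707,  0.0663951 , -0.19619445,  0.02062861,  0.00371045,
       -0.04857538]), 'effort': array([-3.74493120e-04, -4.13332593e+01, -2.32509434e+01,  7.28611811e-02,
        4.22516721e-02, -6.02580599e-05]), 'ee_pos': array([ 157.02549628, -552.71625289,  227.23884471]), 'ee_rot': array([-1.79913179e+02, -3.29680989e-04,  1.58604240e+01]), 'force': array([-0.33063107, -0.19949888, -0.58087251]), 'torque': array([-0.03614826, -0.01895276,  0.04204544]), 'gripper_force': 0.0, 'gripper_width': 91.2894867903109}
```

```bash
python3 -c "
import cv2,numpy as np
a=cv2.imread('pics/scene0.png');b=cv2.imread('pics/top0.png')
cv2.imwrite('pics/top_big.png',cv2.resize(b,(800,600),interpolation=cv2.INTER_CUBIC))
cv2.imwrite('pics/sc_big.png',cv2.resize(a,(800,600),interpolation=cv2.INTER_CUBIC))"
```

```text
(no output)
```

View pics/top_big.png

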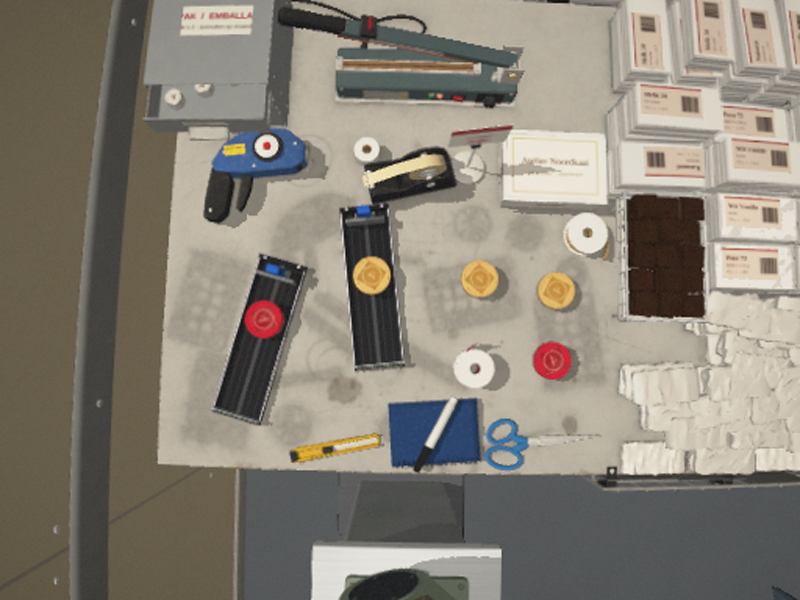

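View pics/sc_big.png

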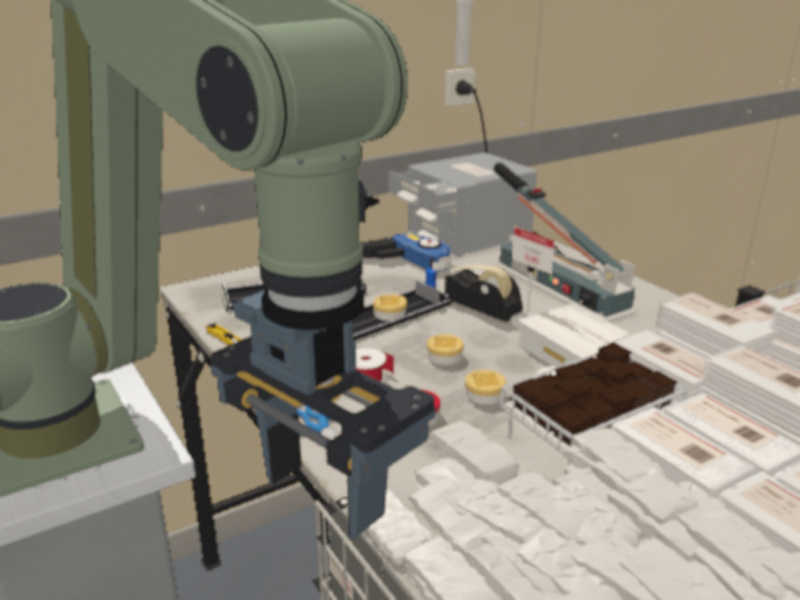

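The top view shows everything. In the 800-px picture the red lane is at (262,338) and the gold lane at (373,287). The fresh gold tins are at (480,279) and (557,290), the fresh red tin at (552,360), and the ribbon at (474,368). The arm hides parts of the scene view.

```bash
cat > h.py <<'E'
from workcell import *
import numpy as np, cv2
from scipy.optimize import minimize
C=calibration("top")
def proj(P): return cv2.projectPoints(np.float64(P),cv2.Rodrigues(C["R"])[0],C["t"],C["mtx"],C["D"])[0][:,0]
a=np.linspace(0,2*np.pi,40)
def ring(r,z): return np.c_[r*np.cos(a),r*np.sin(a),0*a+z]
TIN=np.r_[ring(30,0),ring(31,16),ring(31,27)]
LANE=np.array([[s*x,y,z] for y in(-42,42) for s,x,z in((-1,138,0),(-1,133,22),(1,138,0),(1,138,14),(1,133,16))],float)
TAB=np.array([[x,y,z] for x in(-7,7) for y in(-11,11) for z in(38,64)],float)-[0,0,0]
def pose(M,p):
    c,s=np.cos(p[2]),np.sin(p[2]); return M@np.array([[c,s,0],[-s,c,0],[0,0,1]])+[p[0],p[1],0]
def hull(M,p): return cv2.convexHull(proj(pose(M,p)).astype(np.float32))
def mhull(m):
    y,x=np.nonzero(m); pts=np.concatenate([np.c_[x+i,y+j] for i in(-.5,.5) for j in(-.5,.5)])
    return cv2.convexHull(pts.astype(np.float32))
def unproj(uv,z):
    n=cv2.undistortPoints(np.float64([[uv]]),C["mtx"],C["D"])[0,0]
    d=C["R"].T@[n[0],n[1],1]; o=-C["R"].T@C["t"]; return o+d*(z-o[2])/d[2]
def fit(M,H,p0,yaw=True):
    A=cv2.contourArea(H)
    def cost(p):
        q=p if yaw else [p[0],p[1],0]
        h=hull(M,q); i=cv2.intersectConvexConvex(h,H)[0]; return 1-i/(A+cv2.contourArea(h)-i)
    n=3 if yaw else 2
    sx=np.vstack([p0[:n]]+[np.array(p0[:n])+np.eye(3)[k,:n]*(8,8,.08)[k] for k in range(n)])
    r=minimize(cost,p0[:n],method="Nelder-Mead",options=dict(initial_simplex=sx,xatol=.01,fatol=1e-5))
    return r.x,1-r.fun
def find(label,cam="top",pmin=.3):
    return [d for d in trace(cam,label) if d["p"]>pmin]
E
cat > m0.py <<'E'
from h import *
grab_frame("top")
for l in("gold_lane","red_lane"):
    for d in find(l)[:2]:
        H=mhull(d["pixels"]); (c,_,_)=cv2.minAreaRect(H)
        u=unproj(c,8); best=max((fit(LANE,H,[u[0],u[1],y]) for y in(-.3,0,.3)),key=lambda t:t[1])
        print(l,d["p"],d["bbox"],best[0],np.degrees(best[0][2]),best[1])
for l in("gold_lane_tab","red_lane_tab"):
    for d in find(l): 
        y,x=np.nonzero(d["pixels"]); print(l,d["p"],d["bbox"],unproj([x.mean(),y.mean()],50))
for l in("gold_old","red_old","gold_new_1","red_new","red_ribbon"):
    for d in find(l):
        H=mhull(d["pixels"]); (c,_,_)=cv2.minAreaRect(H); u=unproj(c,27)
        x,s=fit(TIN,H,u,False); print(l,round(d["p"],2),d["bbox"],x,s)
E
python3 m0.py
```

```text
gold_lane 0.71 [213.7, 126.5, 44.4, 114.1] [5.84971237e+02 7.08764148e+01 1.19151539e-01] 6.826880293322824 0.9335981493626652
red_lane 0.59 [138.3, 163.4, 59.3, 107.3] [ 4.91543669e+02  2.55066183e+02 -2.53473635e-01] -14.522969508145673 0.9719751958685082
gold_lane_tab 0.75 [220.9, 131.3, 26.1, 15.2] [693.17451403  82.64432894  50.        ]
red_lane_tab 0.42 [164.7, 170.5, 24.9, 12.9] [595.96794583 222.97245492  50.        ]
gold_old 0.78 [226.7, 163.5, 21.9, 23.2] [600.37757239  69.97921837] 0.9377530356372618
red_old 0.72 [155.4, 193.0, 28.9, 22.8] [523.76387809 245.88325517] 0.9416435334651252
gold_new_1 0.66 [294.0, 168.1, 25.7, 24.4] [ 599.40054213 -112.31111011] 0.9153988104567915
gold_new_1 0.57 [341.4, 174.8, 30.2, 21.6] [ 584.87226227 -239.0420951 ] 0.9235134785062388
red_new 0.93 [341.9, 217.5, 26.5, 27.4] [ 465.97426931 -235.07468213] 0.9724509457611227
red_new 0.49 [229.2, 164.2, 18.3, 21.7] [601.10052759  70.48982312] 0.9522589973443122
red_ribbon 0.79 [292.2, 224.4, 22.2, 22.4] [ 451.609572   -105.24975968] 0.8744234874777578
```

```bash
cat > m1.py <<'E'
from h import *
import sys
LID=np.r_[ring(31,16),ring(31,27)]
def lids(im):
    hsv=cv2.cvtColor(im,cv2.COLOR_RGB2HSV); h,s,v=cv2.split(hsv); out=[]
    for nm,m in(("gold",(h>12)&(h<30)&(s>90)&(v>110)),("red",((h<6)|(h>172))&(s>130)&(v>90))):
        m=cv2.morphologyEx(m.astype(np.uint8),cv2.MORPH_OPEN,np.ones((3,3)))
        n,L,st,ce=cv2.connectedComponentsWithStats(m)
        for k in range(1,n):
            if 200<st[k,4]<1100:
                u=unproj(ce[k],27)
                if not(250<u[0]<760 and -330<u[1]<350): continue
                H=mhull(L==k); x,sc=fit(LID,H,u,False); out.append((nm,np.round(x,1),round(sc,3),st[k,4]))
    return out
if __name__=="__main__":
    im=grab_frame("top")
    for o in lids(im): print(*o)
    Z=5; big=cv2.resize(im[115:285,130:290],None,fx=Z,fy=Z,interpolation=cv2.INTER_CUBIC)[:,:,::-1].copy()
    big=cv2.resize(im[115:235+50,130:290],None,fx=3.5,fy=3.5,interpolation=cv2.INTER_CUBIC)[:,:,::-1].copy()
    for p in([585,70.9,.119],[491.5,255.1,-.2535]):
        for z,c in((13,(0,255,0)),):
            q=proj(pose(np.array([[-138,-42,z],[138,-42,z],[138,42,z],[-138,42,z]],float),p))
            cv2.polylines(big,[np.int32(((q-[130,115]+.5)*3.5)*16)],True,c,1,cv2.LINE_AA,4)
    cv2.imwrite("pics/ov1.png",big)
E
python3 m1.py
```

```text
gold [602.8  69.9] 0.928 469
gold [ 599.2 -110.1] 0.948 457
gold [ 584.  -240.2] 0.949 455
gold [311.6 153.7] 0.416 245
red [523. 248.] 0.904 490
red [ 466.3 -234. ] 0.967 453
```

View pics/ov1.png

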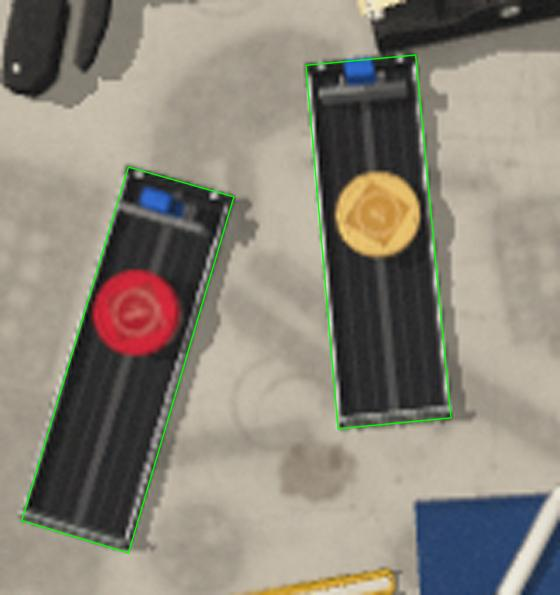

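The lane fits sit well on the edges, and the old tins lie near lane x = 18 (gold) and x = 32 (red). I'm adding a small planner that prints row numbers.

```bash
cat > plan.py <<'E'
# usage: plan.py x y z yaw [step mm]   (or g:/r: lane coords)  ->  turn rows first, then shift rows in the turned frame
from workcell import state
import numpy as np, sys
from scipy.spatial.transform import Rotation as R
LN={"g":(585,70.9,.119),"r":(491.5,255.1,-.2535)}
a=sys.argv[1:]
if a[0] in LN:
    X,Y,t=LN[a.pop(0)]; lx,ly=map(float,a[:2]); a[0]=X+lx*np.cos(t)-ly*np.sin(t); a[1]=Y+lx*np.sin(t)+ly*np.cos(t)
x,y,z,yaw=map(float,a[:4]); step=float(a[4]) if len(a)>4 else 40
s=state(); R0=R.from_euler("xyz",s["ee_rot"],degrees=True); R1=R.from_euler("xyz",[180,0,yaw],degrees=True)
rv=(R0.inv()*R1).as_rotvec()/.5; d=R1.inv().apply(np.array([x,y,z])-s["ee_pos"])/500
n=int(np.ceil(np.abs(rv).max()/.28)); m=int(np.ceil(np.linalg.norm(d)*500/step))
print("pose",s["ee_pos"].round(1),s["ee_rot"].round(1),"q6",s["qpos"][5].round(1),"t",s["time_s"],"w",s["gripper_width"].round(1))
print("target",np.round([float(x),float(y),z,yaw],1)); print("turn total",rv.round(3),"rows",n,(rv/max(n,1)).round(4)); print("shift total",d.round(4),"rows",m,(d/max(m,1)).round(4))
E
python3 plan.py 602.8 69.9 120 6.8 43
```

```text
Traceback (most recent call last):
  File "plan.py", line 13, in <module>
    print("pose",s["ee_pos"].round(1),s["ee_rot"].round(1),"q6",s["qpos"][5].round(1),"t",s["time_s"],"w",s["gripper_width"].round(1))
                                                                                                          ^^^^^^^^^^^^^^^^^^^^^^^^
AttributeError: 'float' object has no attribute 'round'
```

```bash
sed -i 's/s\["gripper_width"\].round(1)/round(s["gripper_width"],1)/' plan.py; python3 plan.py 602.8 69.9 120 6.8 43
```

```text
pose [ 157.2 -553.1  228. ] [180.    0.   15.9] q6 -1.1 t 0.65 w 91.1
target [602.8  69.9 120.    6.8]
turn total [0.    0.    0.316] rows 2 [1.000e-04 0.000e+00 1.582e-01]
shift total [ 1.0326 -1.1317  0.216 ] rows 18 [ 0.0574 -0.0629  0.012 ]
```

send_rows([
  [[0, 0, 0], [0, 0, 0.158]],
  [[0, 0, 0], [0, 0, 0.158]],
  [[0.057, -0.063, 0.006], [0, 0, 0]],
  [[0.057, -0.063, 0.006], [0, 0, 0]],
  [[0.057, -0.063, 0.006], [0, 0, 0]],
  [[0.057, -0.063, 0.006], [0, 0, 0]],
  [[0.057, -0.063, 0.006], [0, 0, 0]],
  [[0.057, -0.063, 0.006], [0, 0, 0]],
  [[0.057, -0.063, 0.006], [0, 0, 0]],
  [[0.057, -0.063, 0.006], [0, 0, 0]],
], grip=0.12, grip_force=20)

```text
time_s: 1.65
ee_pos: [354.4, -274.4, 204.1]
ee_rot: [180.0, -0.0, 6.8]
force: [0.9, -1.0, -0.2]
gripper_width: 80.3
gripper_force: 0.0
```

send_rows([
  [[0.057, -0.063, 0.012], [0, 0, 0]],
  [[0.057, -0.063, 0.012], [0, 0, 0]],
  [[0.057, -0.063, 0.012], [0, 0, 0]],
  [[0.057, -0.063, 0.012], [0, 0, 0]],
  [[0.057, -0.063, 0.012], [0, 0, 0]],
  [[0.057, -0.063, 0.012], [0, 0, 0]],
  [[0.057, -0.063, 0.012], [0, 0, 0]],
  [[0.057, -0.063, 0.012], [0, 0, 0]],
  [[0.057, -0.063, 0.012], [0, 0, 0]],
  [[0.057, -0.063, 0.012], [0, 0, 0]],
])

```text
time_s: 2.65
ee_pos: [600.2, 72.3, 143.8]
ee_rot: [180.0, -0.0, 6.8]
force: [-0.1, -1.5, -0.2]
gripper_width: 80.0
gripper_force: 0.0
```

```bash
python3 plan.py 602.8 69.9 31.5 6.8
```

```text
pose [600.2  72.3 143.8] [180.   -0.    6.8] q6 89.0 t 2.65 w 80.0
target [602.8  69.9  31.5   6.8]
turn total [ 0.001 -0.001  0.001] rows 1 [ 0.0005 -0.0006  0.0008]
shift total [0.0045 0.0054 0.2245] rows 3 [0.0015 0.0018 0.0748]
```

send_rows([
  [[0.0015, 0.002, 0.07], [0, 0, 0]],
  [[0.0015, 0.002, 0.07], [0, 0, 0]],
  [[0.0015, 0.0015, 0.05], [0, 0, 0]],
  [[0, 0, 0.0345], [0, 0, 0]],
  [[0, 0, 0], [0, 0, 0]],
])

```text
time_s: 3.15
ee_pos: [599.9, 68.0, 29.0]
ee_rot: [-180.0, 0.3, 6.8]
force: [-0.1, 0.2, -0.4]
gripper_width: 79.9
gripper_force: 0.0
```

send_rows([
  [[0, 0, 0], [0, 0, 0]],
  [[0, 0, 0], [0, 0, 0]],
  [[0, 0, 0], [0, 0, 0]],
  [[0, 0, 0], [0, 0, 0]],
  [[0, 0, 0], [0, 0, 0]],
], grip=1, grip_force=20)

```text
time_s: 3.65
ee_pos: [602.9, 68.3, 33.1]
ee_rot: [180.0, -0.2, 6.8]
force: [0.9, -0.4, 5.3]
gripper_width: 60.3
gripper_force: 20.0
```

```bash
python3 plan.py g -96 0 40 6.8 30
```

```text
pose [602.9  68.3  33.1] [180.   -0.2   6.8] q6 88.6 t 3.65 w 60.3
target [489.7  59.5  40.    6.8]
turn total [ 0.    -0.006  0.   ] rows 1 [ 0.0002 -0.0058  0.0002]
shift total [-0.2269 -0.0093 -0.0138] rows 4 [-0.0567 -0.0023 -0.0034]
```

send_rows([
  [[0, 0, -0.02], [0, 0, 0]],
  [[-0.03, -0.002, 0], [0, 0, 0]],
  [[-0.05, -0.002, 0], [0, 0, 0]],
  [[-0.05, -0.002, 0], [0, 0, 0]],
  [[-0.05, -0.002, 0], [0, 0, 0]],
  [[-0.03, -0.001, 0], [0, 0, 0]],
  [[-0.016, 0, 0], [0, 0, 0]],
  [[0, 0, 0], [0, 0, 0]],
  [[0, 0, 0], [0, 0, 0]],
])

```text
time_s: 4.55
ee_pos: [490.3, 59.3, 42.1]
ee_rot: [180.0, -0.1, 6.8]
force: [0.2, -0.6, -0.9]
gripper_width: 60.3
gripper_force: 20.0
```

```bash
python3 plan.py g -96 0 32.5 6.8 30
python3 - <<'E'
from h import *
cv2.imwrite("pics/c1.png",cv2.resize(grab_frame("scene")[100:340,150:420],None,fx=2.4,fy=2.4)[:,:,::-1])
s=state(); print(s["force"],s["gripper_width"],s["gripper_force"])
E
```

```text
pose [490.3  59.3  42.1] [ 1.8e+02 -1.0e-01  6.8e+00] q6 88.8 t 4.55 w 60.3
target [489.7  59.5  32.5   6.8]
turn total [ 0.    -0.003  0.   ] rows 1 [ 0.0003 -0.0035  0.0001]
shift total [-0.0012 -0.0005  0.0191] rows 1 [-0.0012 -0.0005  0.0191]
[ 0.10958757 -0.09764848 -1.24953503] 60.75329255214129 19.9998546828283
```

View pics/c1.png

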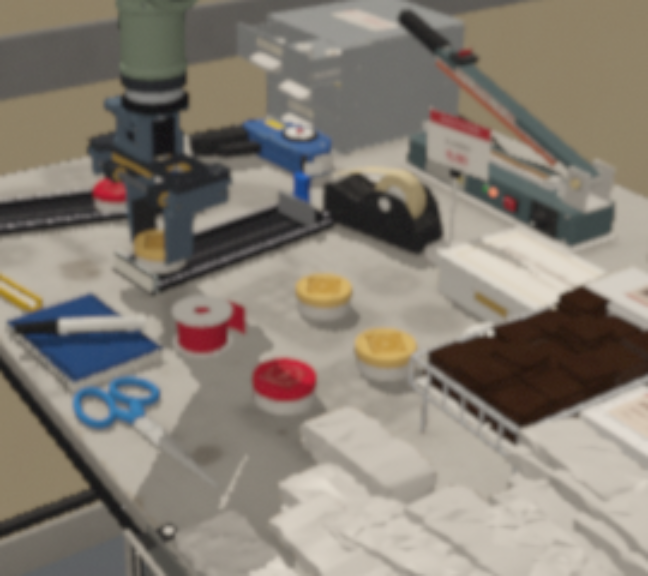

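The scene view shows the gold tin gripped over the lane front at (155,245). I'll lower it and release.

send_rows([
  [[-0.001, 0, 0.01], [0, 0, 0]],
  [[0, 0, 0.01], [0, 0, 0]],
  [[0, 0, 0], [0, 0, 0]],
])

```text
time_s: 4.9
ee_pos: [489.6, 59.3, 32.0]
ee_rot: [180.0, -0.1, 6.8]
force: [-0.7, -0.1, 6.6]
gripper_width: 60.6
gripper_force: 20.0
```

send_rows([
  [[0, 0, 0], [0, 0, 0]],
  [[0, 0, 0], [0, 0, 0]],
  [[0, 0, 0], [0, 0, 0]],
  [[0, 0, 0], [0, 0, 0]],
  [[0, 0, -0.03], [0, 0, 0]],
  [[0, 0, -0.07], [0, 0, 0]],
  [[0, 0, -0.06], [0, 0, 0]],
], grip=0.12)

```text
time_s: 5.6
ee_pos: [488.4, 59.2, 112.4]
ee_rot: [180.0, 0.1, 6.8]
force: [0.9, 0.3, -0.6]
gripper_width: 80.2
gripper_force: 0.0
```

```bash
python3 plan.py r 32.3 0.5 110 -14.5 40
```

```text
pose [488.4  59.2 112.4] [1.8e+02 1.0e-01 6.8e+00] q6 88.8 t 5.6 w 80.2
target [522.9 247.5 110.  -14.5]
turn total [0.    0.002 0.744] rows 3 [2.000e-04 6.000e-04 2.479e-01]
shift total [-0.0275 -0.3819  0.0048] rows 5 [-0.0055 -0.0764  0.001 ]
```

send_rows([
  [[0, 0, 0], [0, 0, 0.248]],
  [[0, 0, 0], [0, 0, 0.248]],
  [[0, 0, 0], [0, 0, 0.248]],
  [[-0.0055, -0.0764, 0], [0, 0, 0]],
  [[-0.0055, -0.0764, 0], [0, 0, 0]],
  [[-0.0055, -0.0764, 0], [0, 0, 0]],
  [[-0.0055, -0.0764, 0], [0, 0, 0]],
  [[-0.0055, -0.0763, 0], [0, 0, 0]],
  [[0, 0, 0], [0, 0, 0]],
])

```text
time_s: 6.5
ee_pos: [524.1, 251.7, 111.4]
ee_rot: [-179.9, -0.1, -14.3]
force: [-0.8, -0.8, 0.7]
gripper_width: 80.0
gripper_force: 0.0
```

```bash
python3 plan.py r 32.3 0.5 32 -14.5 40; python3 m1.py
```

```text
pose [524.1 251.7 111.4] [-1.799e+02 -1.000e-01 -1.430e+01] q6 128.7 t 6.5 w 80.0
target [522.9 247.5  32.  -14.5]
turn total [-0.005 -0.002  0.008] rows 1 [-0.0047 -0.0025  0.0076]
shift total [-0.0003  0.0088  0.1588] rows 2 [-0.0002  0.0044  0.0794]
gold [ 599.2 -110.1] 0.948 457
gold [ 584.  -240.2] 0.947 456
gold [488.7  59.2] 0.944 465
gold [311.7 153.7] 0.42 246
red [ 466.3 -234. ] 0.967 451
```

```bash
python3 plan.py r 32.3 0.5 32 -14.5 40
```

```text
pose [523.2 249.3 111.2] [180.    0.  -14.3] q6 128.7 t 6.55 w 80.2
target [522.9 247.5  32.  -14.5]
turn total [0.    0.    0.006] rows 1 [0.0005 0.0002 0.0061]
shift total [0.0004 0.0037 0.1583] rows 2 [0.0002 0.0018 0.0792]
```

send_rows([
  [[0, 0, 0.05], [0, 0, 0]],
  [[0, 0, 0.06], [0, 0, 0]],
  [[0, 0, 0.0345], [0, 0, 0]],
  [[0, 0, 0.012], [0, 0, 0]],
  [[0, 0, 0], [0, 0, 0]],
  [[0, 0, 0], [0, 0, 0]],
])

```text
time_s: 7.15
ee_pos: [523.8, 247.2, 34.3]
ee_rot: [-180.0, -0.1, -14.5]
force: [0.4, -0.3, 0.5]
gripper_width: 80.1
gripper_force: 0.0
```

send_rows([
  [[0, 0, 0], [0, 0, 0]],
  [[0, 0, 0], [0, 0, 0]],
  [[0, 0, 0], [0, 0, 0]],
  [[0, 0, 0], [0, 0, 0]],
  [[0, 0, 0], [0, 0, 0]],
], grip=1)

```text
time_s: 7.65
ee_pos: [523.5, 247.5, 34.2]
ee_rot: [-180.0, -0.1, -14.5]
force: [-0.4, -1.4, 6.0]
gripper_width: 60.6
gripper_force: 20.0
```

```bash
python3 plan.py r -96 0 42 -14.3 30
```

```text
pose [523.5 247.5  34.2] [-1.80e+02 -1.00e-01 -1.45e+01] q6 128.7 t 7.65 w 60.6
target [398.6 279.2  42.  -14.3]
turn total [-0.    -0.002 -0.007] rows 1 [-0.0004 -0.002  -0.0067]
shift total [-0.2578  0.0003 -0.0156] rows 5 [-0.0516  0.0001 -0.0031]
```

send_rows([
  [[0, 0, -0.016], [0, 0, 0]],
  [[-0.03, 0, 0], [0, 0, 0]],
  [[-0.055, 0, 0], [0, 0, 0]],
  [[-0.055, 0, 0], [0, 0, 0]],
  [[-0.055, 0, 0], [0, 0, 0]],
  [[-0.04, 0, 0], [0, 0, 0]],
  [[-0.022, 0, 0], [0, 0, 0]],
  [[0, 0, 0], [0, 0, 0]],
  [[0, 0, 0], [0, 0, 0]],
])

```text
time_s: 8.55
ee_pos: [399.3, 280.0, 41.6]
ee_rot: [-180.0, -0.1, -14.5]
force: [-0.0, 0.1, -1.1]
gripper_width: 60.8
gripper_force: 20.0
```

```bash
python3 plan.py r -96 0 33.5 -14.5 30
```

```text
pose [399.3 280.   41.6] [-1.80e+02 -1.00e-01 -1.45e+01] q6 138.2 t 8.55 w 60.8
target [398.6 279.2  33.5 -14.5]
turn total [-0.001 -0.002  0.001] rows 1 [-0.0014 -0.0019  0.0007]
shift total [-0.0009  0.002   0.0162] rows 1 [-0.0009  0.002   0.0162]
```

send_rows([
  [[0, 0.001, 0.008], [0, 0, 0]],
  [[0, 0, 0.008], [0, 0, 0]],
  [[0, 0, 0], [0, 0, 0]],
])

```text
time_s: 8.85
ee_pos: [399.6, 279.2, 33.7]
ee_rot: [-180.0, -0.0, -14.6]
force: [-2.1, -1.5, 5.2]
gripper_width: 60.8
gripper_force: 20.0
```

send_rows([
  [[0, 0, 0], [0, 0, 0]],
  [[0, 0, 0], [0, 0, 0]],
  [[0, 0, 0], [0, 0, 0]],
  [[0, 0, 0], [0, 0, 0]],
  [[0, 0, -0.03], [0, 0, 0]],
  [[0, 0, -0.07], [0, 0, 0]],
  [[0, 0, -0.06], [0, 0, 0]],
], grip=0.12)

```text
time_s: 9.55
ee_pos: [398.5, 279.1, 114.2]
ee_rot: [180.0, 0.0, -14.5]
force: [0.1, 0.9, -0.3]
gripper_width: 80.5
gripper_force: 0.0
```

```bash
python3 plan.py 466.3 -234 110 -45 45
```

```text
pose [398.5 279.1 114.2] [180.    0.  -14.5] q6 138.2 t 9.55 w 80.5
target [ 466.3 -234.   110.   -45. ]
turn total [2.000e-03 1.000e-03 1.064e+00] rows 4 [5.000e-04 2.000e-04 2.661e-01]
shift total [0.8216 0.6297 0.0083] rows 12 [0.0685 0.0525 0.0007]
```

```bash
python3 plan.py 466.3 -234 110 -14.5 45; python3 m1.py | grep red
```

```text
pose [398.5 279.1 114.2] [180.    0.  -14.5] q6 138.2 t 9.55 w 80.5
target [ 466.3 -234.   110.   -14.5]
turn total [ 0.002  0.001 -0.   ] rows 1 [ 0.0016  0.0012 -0.0002]
shift total [0.3883 0.9595 0.0083] rows 12 [0.0324 0.08   0.0007]
red [ 466.3 -234. ] 0.968 452
```

send_rows([
  [[0.03, 0.08, 0], [0, 0, 0]],
  [[0.033, 0.08, 0], [0, 0, 0]],
  [[0.033, 0.08, 0], [0, 0, 0]],
  [[0.033, 0.08, 0], [0, 0, 0]],
  [[0.033, 0.08, 0], [0, 0, 0]],
  [[0.033, 0.08, 0], [0, 0, 0]],
  [[0.033, 0.08, 0], [0, 0, 0]],
  [[0.033, 0.08, 0], [0, 0, 0]],
  [[0.033, 0.08, 0], [0, 0, 0]],
  [[0.033, 0.08, 0], [0, 0, 0]],
])

```text
time_s: 10.6
ee_pos: [456.6, -150.8, 113.3]
ee_rot: [-180.0, -0.0, -14.5]
force: [0.9, -0.5, 0.2]
gripper_width: 80.1
gripper_force: 0.0
```

send_rows([
  [[0.033, 0.08, 0], [0, 0, 0]],
  [[0.028, 0.079, 0], [0, 0, 0]],
  [[0, 0, 0], [0, 0, 0.266]],
  [[0, 0, 0], [0, 0, 0.266]],
  [[0, 0, 0], [0, 0, 0.266]],
  [[0, 0, 0], [0, 0, 0.266]],
  [[0, 0, 0], [0, 0, 0]],
])

```text
time_s: 11.3
ee_pos: [466.2, -233.6, 113.1]
ee_rot: [180.0, 0.0, -45.0]
force: [0.1, 0.3, 1.6]
gripper_width: 80.0
gripper_force: 0.0
```

```bash
python3 plan.py 466.3 -234 29.5 -45 45; python3 m1.py
```

```text
pose [ 466.2 -233.6  113.1] [180.   0. -45.] q6 107.1 t 11.3 w 80.0
target [ 466.3 -234.    29.5  -45. ]
turn total [0.    0.001 0.001] rows 1 [0.0004 0.0008 0.0007]
shift total [0.0007 0.0004 0.1672] rows 2 [0.0004 0.0002 0.0836]
gold [ 599.2 -110.1] 0.948 457
gold [ 585.3 -240. ] 0.932 409
gold [486.8  59.2] 0.911 481
gold [311.7 153.7] 0.42 246
red [399.2 280. ] 0.915 494
```

send_rows([
  [[0, 0, 0.05], [0, 0, 0]],
  [[0, 0, 0.06], [0, 0, 0]],
  [[0, 0, 0.045], [0, 0, 0]],
  [[0, 0, 0.012], [0, 0, 0]],
  [[0, 0, 0], [0, 0, 0]],
  [[0, 0, 0], [0, 0, 0]],
])

```text
time_s: 11.95
ee_pos: [467.1, -234.0, 30.8]
ee_rot: [-180.0, -0.1, -44.9]
force: [0.3, -1.0, 0.2]
gripper_width: 80.2
gripper_force: 0.0
```

send_rows([
  [[0, 0, 0], [0, 0, 0]],
  [[0, 0, 0], [0, 0, 0]],
  [[0, 0, 0], [0, 0, 0]],
  [[0, 0, 0], [0, 0, 0]],
  [[0, 0, 0], [0, 0, 0]],
  [[0, 0, -0.03], [0, 0, 0]],
  [[0, 0, -0.08], [0, 0, 0]],
  [[0, 0, -0.08], [0, 0, 0]],
  [[0, 0, -0.02], [0, 0, 0]],
  [[0, 0, 0], [0, 0, 0]],
], grip=1)

```text
time_s: 12.95
ee_pos: [467.0, -234.0, 136.2]
ee_rot: [-180.0, -0.2, -45.0]
force: [0.0, -0.2, -1.0]
gripper_width: 60.3
gripper_force: 19.9
```

```bash
python3 plan.py 433.7 270.1 130 -14.5 42;  python3 plan.py r -30 0 130 -45 42; python3 -c "
from workcell import state;s=state();print(s['force'],s['gripper_width'])"
```

```text
pose [ 467.  -234.   136.2] [-180.    -0.2  -45. ] q6 107.1 t 12.95 w 60.3
target [433.7 270.1 130.  -14.5]
turn total [ 0.    -0.007 -1.064] rows 4 [ 0.     -0.0017 -0.266 ]
shift total [-0.3168 -0.9593  0.0124] rows 13 [-0.0244 -0.0738  0.001 ]
pose [ 467.  -234.   136.2] [-180.    -0.2  -45. ] q6 107.1 t 12.95 w 60.3
target [462.5 262.6 130.  -45. ]
turn total [-0.002 -0.006  0.001] rows 1 [-0.0017 -0.0064  0.0006]
shift total [-0.7087 -0.6959  0.0124] rows 12 [-0.0591 -0.058   0.001 ]
[ 0.04845821 -0.24542011 -1.01894069] 60.31861436178801
```

send_rows([
  [[0, 0, 0], [0, 0, -0.266]],
  [[0, 0, 0], [0, 0, -0.266]],
  [[0, 0, 0], [0, 0, -0.266]],
  [[0, 0, 0], [0, 0, -0.266]],
  [[-0.0214, -0.08, 0], [0, 0, 0]],
  [[-0.0214, -0.08, 0], [0, 0, 0]],
  [[-0.0214, -0.08, 0], [0, 0, 0]],
  [[-0.0214, -0.08, 0], [0, 0, 0]],
  [[-0.0214, -0.08, 0], [0, 0, 0]],
  [[-0.0214, -0.08, 0], [0, 0, 0]],
])

```text
time_s: 13.95
ee_pos: [462.4, 16.4, 132.7]
ee_rot: [179.9, 0.3, -14.5]
force: [-0.3, -0.6, -0.3]
gripper_width: 60.7
gripper_force: 19.9
```

send_rows([
  [[-0.0214, -0.08, 0], [0, 0, 0]],
  [[-0.0214, -0.08, 0], [0, 0, 0]],
  [[-0.0214, -0.08, 0], [0, 0, 0]],
  [[-0.0214, -0.08, 0], [0, 0, 0]],
  [[-0.0214, -0.08, 0.01], [0, 0, 0]],
  [[-0.0214, -0.08, 0.03], [0, 0, 0]],
  [[0, 0, 0.05], [0, 0, 0]],
  [[0, 0, 0.04], [0, 0, 0]],
  [[0, 0, 0.03], [0, 0, 0]],
  [[0, 0, 0], [0, 0, 0]],
])

```text
time_s: 14.95
ee_pos: [459.2, 261.8, 50.7]
ee_rot: [179.6, 0.4, -14.5]
force: [-0.2, -0.4, -1.2]
gripper_width: 60.4
gripper_force: 19.9
```

```bash
python3 plan.py r -31 0 34.5 -14.5 42
```

```text
pose [459.2 261.8  50.7] [179.6   0.4 -14.5] q6 132.9 t 14.95 w 60.4
target [461.5 262.9  34.5 -14.5]
turn total [0.013 0.014 0.001] rows 1 [0.0133 0.0137 0.0006]
shift total [ 0.0039 -0.0033  0.0325] rows 1 [ 0.0039 -0.0033  0.0325]
```

send_rows([
  [[0.002, 0, 0.016], [0, 0, 0]],
  [[0, 0, 0.012], [0, 0, 0]],
  [[0, 0, 0], [0, 0, 0]],
  [[0, 0, 0], [0, 0, 0]],
])

```text
time_s: 15.35
ee_pos: [463.4, 263.0, 41.1]
ee_rot: [-180.0, -0.0, -14.5]
force: [0.4, 0.2, -1.0]
gripper_width: 60.3
gripper_force: 19.9
```

```bash
python3 plan.py r -31 0 34.5 -14.5 42;python3 -c "
from workcell import state;s=state();print(s['force'],s['gripper_width'])"
```

```text
pose [463.4 263.   41.1] [-180.    -0.   -14.5] q6 132.9 t 15.35 w 60.3
target [461.5 262.9  34.5 -14.5]
turn total [-0.    -0.001 -0.001] rows 1 [-0.0003 -0.0006 -0.0007]
shift total [-0.0036  0.0011  0.0132] rows 1 [-0.0036  0.0011  0.0132]
[ 0.42734321  0.24697577 -1.02503968] 60.283083206077826
```

send_rows([
  [[0, 0, 0.007], [0, 0, 0]],
  [[0, 0, 0.006], [0, 0, 0]],
  [[0, 0, 0], [0, 0, 0]],
])

```text
time_s: 15.65
ee_pos: [463.4, 263.1, 34.7]
ee_rot: [-180.0, -0.0, -14.5]
force: [-0.8, -1.3, 2.0]
gripper_width: 60.1
gripper_force: 20.0
```

send_rows([
  [[0, 0, 0], [0, 0, 0]],
  [[0, 0, 0], [0, 0, 0]],
  [[0, 0, 0], [0, 0, 0]],
  [[0, 0, 0], [0, 0, 0]],
  [[0, 0, -0.03], [0, 0, 0]],
  [[0, 0, -0.07], [0, 0, 0]],
  [[0, 0, -0.06], [0, 0, 0]],
  [[0, 0, 0], [0, 0, 0]],
], grip=0.12)

```text
time_s: 16.45
ee_pos: [465.8, 264.4, 118.4]
ee_rot: [-179.7, -0.4, -14.5]
force: [0.3, -0.1, 0.6]
gripper_width: 79.8
gripper_force: 0.0
```

```bash
cat > tab.py <<'E'
from h import *
im=grab_frame("top")
# blue tab: refine by colour near lanes
h,s,v=cv2.split(cv2.cvtColor(im,cv2.COLOR_RGB2HSV)); m=((h>100)&(h<125)&(s>140)&(v>60)).astype(np.uint8)
n,L,st,ce=cv2.connectedComponentsWithStats(m)
LN={"g":(585,70.9,.119),"r":(491.5,255.1,-.2535)}
for k in range(1,n):
    if not 15<st[k,4]<200: continue
    for nm,(X,Y,t) in LN.items():
        H=mhull(L==k)
        f=lambda q:pose(TAB+[q[0],q[1],0],(X,Y,t))
        u=unproj(ce[k],55)[:2]-[X,Y]; lx=u@[np.cos(t),np.sin(t)]; ly=u@[-np.sin(t),np.cos(t)]
        if abs(ly)<25 and abs(lx)<140:
            def cost(q):
                hh=cv2.convexHull(proj(f(q)).astype(np.float32)); i=cv2.intersectConvexConvex(hh,H)[0]; return -i/(cv2.contourArea(hh)+cv2.contourArea(H)-i)
            r=minimize(cost,[lx,ly],method="Nelder-Mead"); print(nm,"tab lane xy",r.x.round(1),-r.fun,st[k])
E
python3 tab.py; python3 m1.py;python3 plan.py 584 -240 120 -14.5 45
```

```text
g tab lane xy [118.8   0.4] 0.8527687055390598 [228 132   9   7  59]
r tab lane xy [115.6   0.4] 0.8475148740427714 [170 168  12   9  64]
gold [ 599.2 -110.1] 0.948 457
gold [ 583.9 -240.2] 0.953 454
gold [488.8  59.3] 0.926 476
gold [311.6 153.7] 0.412 245
red [394.8 282.7] 0.605 262
pose [463.3 263.1 114.7] [-180.    -0.   -14.5] q6 132.9 t 16.55 w 80.1
target [ 584.  -240.   120.   -14.5]
turn total [-0.001 -0.001 -0.   ] rows 1 [-0.0011 -0.0015 -0.0002]
shift total [ 0.4857  0.9136 -0.0106] rows 12 [ 0.0405  0.0761 -0.0009]
```

View pics/ov1.png

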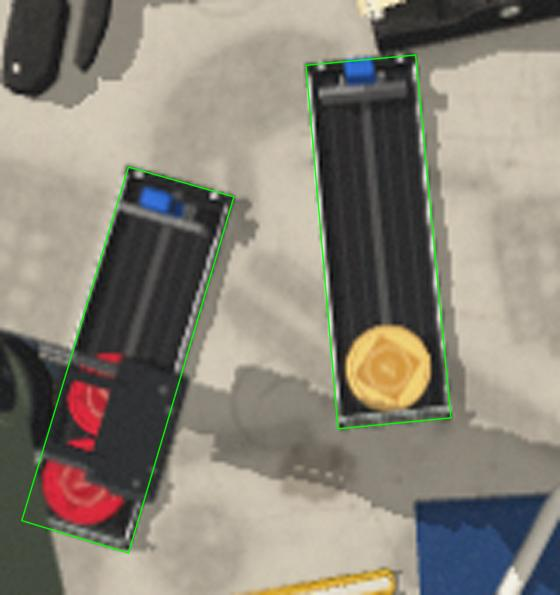

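Both red tins stand in the red lane at (85,480) and (95,400), and the gold old tin is at the lip at (388,367). The red follower is next, since the arm is already here.

```bash
python3 plan.py r 115 0.4 114.5 -14.5 45
```

```text
pose [463.3 263.1 114.7] [-180.    -0.   -14.5] q6 132.9 t 16.55 w 80.1
target [602.9 226.6 114.5 -14.5]
turn total [-0.001 -0.001 -0.   ] rows 1 [-0.0011 -0.0015 -0.0002]
shift total [0.2887 0.0006 0.0004] rows 4 [0.0722 0.0001 0.0001]
```

send_rows([
  [[0.06, 0, 0], [0, 0, 0]],
  [[0.08, 0, 0], [0, 0, 0]],
  [[0.08, 0, 0], [0, 0, 0]],
  [[0.05, 0, 0], [0, 0, 0]],
  [[0.018, 0, 0], [0, 0, 0]],
  [[0, 0, 0.03], [0, 0, 0]],
  [[0, 0, 0.05], [0, 0, 0]],
  [[0, 0, 0.03], [0, 0, 0]],
  [[0, 0, 0.008], [0, 0, 0]],
  [[0, 0, 0], [0, 0, 0]],
])

```text
time_s: 17.55
ee_pos: [601.2, 226.9, 54.2]
ee_rot: [179.9, 0.2, -14.5]
force: [0.4, 0.2, 0.1]
gripper_width: 80.0
gripper_force: 0.0
```

```bash
python3 tab.py; python3 plan.py r 115 0.4 54.5 -14.5 45;python3 plan.py r 10 0.4 54.5 -14.5 30
```

```text
g tab lane xy [118.8   0.4] 0.8527687055390598 [228 132   9   7  59]
r tab lane xy [116.2 -14.7] 0.41209972356760877 [177 170   5   7  21]
pose [602.1 227.2  55.3] [180.    0.  -14.5] q6 124.1 t 17.6 w 80.3
target [602.9 226.6  54.5 -14.5]
turn total [0.001 0.002 0.001] rows 1 [0.001  0.0015 0.0006]
shift total [0.0019 0.0006 0.0016] rows 1 [0.0019 0.0006 0.0016]
pose [602.1 227.2  55.3] [180.    0.  -14.5] q6 124.1 t 17.6 w 80.3
target [501.3 253.   54.5 -14.5]
turn total [0.001 0.002 0.001] rows 1 [0.001  0.0015 0.0006]
shift total [-0.2081  0.0005  0.0016] rows 4 [-0.052   0.0001  0.0004]
```

send_rows([
  [[0, 0, 0], [0, 0, 0]],
  [[0, 0, 0], [0, 0, 0]],
  [[0, 0, 0], [0, 0, 0]],
  [[0, 0, 0], [0, 0, 0]],
  [[0, 0, 0], [0, 0, 0]],
  [[0, 0, 0], [0, 0, 0]],
  [[0, 0, 0], [0, 0, 0]],
], grip=1, grip_force=15)

```text
time_s: 18.3
ee_pos: [602.7, 226.9, 55.4]
ee_rot: [180.0, -0.0, -14.5]
force: [0.7, 0.4, -0.4]
gripper_width: 27.0
gripper_force: 0.0
```

send_rows([
  [[-0.02, 0, 0], [0, 0, 0]],
  [[-0.03, 0, 0], [0, 0, 0]],
  [[-0.04, 0, 0], [0, 0, 0]],
  [[-0.04, 0, 0], [0, 0, 0]],
  [[-0.03, 0, 0], [0, 0, 0]],
  [[-0.02, 0, 0], [0, 0, 0]],
  [[-0.01, 0, 0], [0, 0, 0]],
  [[0, 0, 0], [0, 0, 0]],
  [[0, 0, 0], [0, 0, 0]],
])

```text
time_s: 19.2
ee_pos: [510.0, 252.2, 55.5]
ee_rot: [-179.9, 0.0, -14.5]
force: [0.2, 4.8, -1.3]
gripper_width: 22.1
gripper_force: 15.0
```

```bash
python3 tab.py; python3 plan.py r 5 0.4 54.5 -14.5 30; python3 -c "
from workcell import state;s=state();print(s['force'],s['gripper_width'])"
```

```text
g tab lane xy [118.8   0.4] 0.8527687055390598 [228 132   9   7  59]
pose [510.1 252.2  55.5] [-179.9    0.   -14.5] q6 129.5 t 19.25 w 22.0
target [496.4 254.2  54.5 -14.5]
turn total [-0.004  0.001 -0.001] rows 1 [-0.0044  0.0006 -0.0012]
shift total [-0.0275  0.0029  0.0021] rows 1 [-0.0275  0.0029  0.0021]
[ 0.26276575  5.81903629 -1.58086513] 22.016013291669683
```

send_rows([
  [[-0.006, 0.001, 0], [0, 0, 0]],
  [[-0.006, 0.001, 0], [0, 0, 0]],
  [[-0.006, 0, 0], [0, 0, 0]],
  [[-0.004, 0, 0], [0, 0, 0]],
  [[0, 0, 0], [0, 0, 0]],
])

```text
time_s: 19.75
ee_pos: [500.4, 254.7, 55.6]
ee_rot: [-179.8, -0.1, -14.5]
force: [2.8, 7.4, -3.8]
gripper_width: 22.1
gripper_force: 15.0
```

send_rows([
  [[-0.003, 0, 0], [0, 0, 0]],
  [[0, 0, 0], [0, 0, 0]],
])

```text
time_s: 19.95
ee_pos: [499.2, 255.0, 55.5]
ee_rot: [-179.8, -0.1, -14.5]
force: [2.1, 7.2, -4.6]
gripper_width: 21.9
gripper_force: 15.0
```

send_rows([
  [[-0.003, -0.002, 0], [0, 0, 0]],
  [[0, 0, 0], [0, 0, 0]],
])

```text
time_s: 20.15
ee_pos: [497.8, 255.5, 55.5]
ee_rot: [-179.9, -0.1, -14.5]
force: [3.2, 4.4, -4.1]
gripper_width: 22.0
gripper_force: 15.0
```

send_rows([
  [[-0.003, -0.002, 0], [0, 0, 0]],
  [[0, 0, 0], [0, 0, 0]],
])

```text
time_s: 20.35
ee_pos: [496.1, 256.0, 55.5]
ee_rot: [-180.0, -0.1, -14.5]
force: [1.9, 3.4, -3.1]
gripper_width: 22.0
gripper_force: 15.0
```

send_rows([
  [[-0.003, -0.001, 0], [0, 0, 0]],
  [[0, 0, 0], [0, 0, 0]],
])

```text
time_s: 20.55
ee_pos: [494.5, 256.4, 55.5]
ee_rot: [180.0, -0.0, -14.5]
force: [1.3, 2.1, -2.4]
gripper_width: 21.8
gripper_force: 15.0
```

send_rows([
  [[-0.003, -0.001, 0], [0, 0, 0]],
  [[0, 0, 0], [0, 0, 0]],
])

```text
time_s: 20.75
ee_pos: [493.5, 256.8, 55.5]
ee_rot: [180.0, -0.1, -14.5]
force: [4.2, -1.7, -2.3]
gripper_width: 21.8
gripper_force: 15.0
```

send_rows([
  [[-0.003, 0, 0], [0, 0, 0]],
  [[0, 0, 0], [0, 0, 0]],
])

```text
time_s: 20.95
ee_pos: [493.1, 256.9, 55.6]
ee_rot: [180.0, -0.2, -14.5]
force: [6.4, -3.3, -2.9]
gripper_width: 22.0
gripper_force: 15.0
```

send_rows([
  [[-0.002, 0, 0], [0, 0, 0]],
  [[0, 0, 0], [0, 0, 0]],
])

```text
time_s: 21.15
ee_pos: [492.9, 257.0, 55.6]
ee_rot: [180.0, -0.3, -14.4]
force: [8.1, -4.3, -4.2]
gripper_width: 21.9
gripper_force: 15.0
```

The row is snug. I'll relax the push, release and rise.

send_rows([
  [[0.004, 0, 0], [0, 0, 0]],
  [[0, 0, 0], [0, 0, 0]],
])

```text
time_s: 21.35
ee_pos: [493.3, 256.9, 55.5]
ee_rot: [180.0, -0.1, -14.5]
force: [4.9, -2.4, -0.9]
gripper_width: 22.1
gripper_force: 15.0
```

send_rows([
  [[0, 0, 0], [0, 0, 0]],
  [[0, 0, 0], [0, 0, 0]],
  [[0, 0, 0], [0, 0, 0]],
  [[0, 0, 0], [0, 0, 0]],
  [[0, 0, 0], [0, 0, 0]],
  [[0, 0, 0], [0, 0, 0]],
  [[0, 0, -0.03], [0, 0, 0]],
  [[0, 0, -0.06], [0, 0, 0]],
  [[0, 0, -0.05], [0, 0, 0]],
  [[0, 0, 0], [0, 0, 0]],
], grip=0.12, grip_force=20)

```text
time_s: 22.35
ee_pos: [494.9, 258.5, 128.9]
ee_rot: [-179.7, -0.3, -14.5]
force: [0.2, 0.7, -0.0]
gripper_width: 80.1
gripper_force: 0.0
```

```bash
python3 plan.py 584 -240.2 120 -14.5 44
```

```text
pose [494.9 258.5 128.9] [-179.7   -0.3  -14.5] q6 130.9 t 22.35 w 80.1
target [ 584.  -240.2  120.   -14.5]
turn total [-0.01  -0.011 -0.   ] rows 1 [-0.0098 -0.0115 -0.0002]
shift total [0.4222 0.9211 0.0178] rows 12 [0.0352 0.0768 0.0015]
```

send_rows([
  [[0.035, 0.0767, 0], [0, 0, 0]],
  [[0.035, 0.0767, 0], [0, 0, 0]],
  [[0.035, 0.0767, 0], [0, 0, 0]],
  [[0.035, 0.0767, 0], [0, 0, 0]],
  [[0.035, 0.0767, 0], [0, 0, 0]],
  [[0.035, 0.0767, 0], [0, 0, 0]],
  [[0.035, 0.0767, 0], [0, 0, 0]],
  [[0.035, 0.0767, 0], [0, 0, 0]],
  [[0.035, 0.0767, 0], [0, 0, 0]],
  [[0.035, 0.0767, 0], [0, 0, 0]],
])

```text
time_s: 23.35
ee_pos: [565.6, -159.2, 124.4]
ee_rot: [-180.0, 0.1, -14.5]
force: [0.7, 1.4, -0.5]
gripper_width: 79.9
gripper_force: 0.0
```

send_rows([
  [[0.035, 0.0767, 0], [0, 0, 0]],
  [[0.035, 0.0767, 0], [0, 0, 0]],
  [[0, 0, 0], [0, 0, 0.266]],
  [[0, 0, 0], [0, 0, 0.266]],
  [[0, 0, 0], [0, 0, 0.266]],
  [[0, 0, 0], [0, 0, 0.266]],
  [[0, 0, 0], [0, 0, 0]],
  [[0, 0, 0], [0, 0, 0]],
])

```text
time_s: 24.15
ee_pos: [580.4, -240.5, 124.7]
ee_rot: [180.0, 0.1, -44.8]
force: [1.4, 0.3, -0.4]
gripper_width: 80.2
gripper_force: 0.0
```

```bash
python3 m1.py; python3 tab.py; python3 plan.py 584 -240.2 29.5 -45 44
```

```text
gold [ 599.2 -110.1] 0.948 457
gold [ 582.  -239.9] 0.885 397
gold [486.8  59.2] 0.909 482
gold [311.5 153.7] 0.411 244
red [396.6 282.4] 0.425 964
g tab lane xy [118.8   0.4] 0.8527687055390598 [228 132   9   7  59]
r tab lane xy [5.5 0.4] 0.845869410884433 [157 211  13   7  63]
pose [ 580.6 -240.5  125. ] [180.    0.  -44.9] q6 111.3 t 24.25 w 80.6
target [ 584.  -240.2   29.5  -45. ]
turn total [0.001 0.001 0.004] rows 1 [0.0006 0.0012 0.0043]
shift total [ 0.0043 -0.0052  0.1911] rows 3 [ 0.0014 -0.0017  0.0637]
```

View pics/ov1.png

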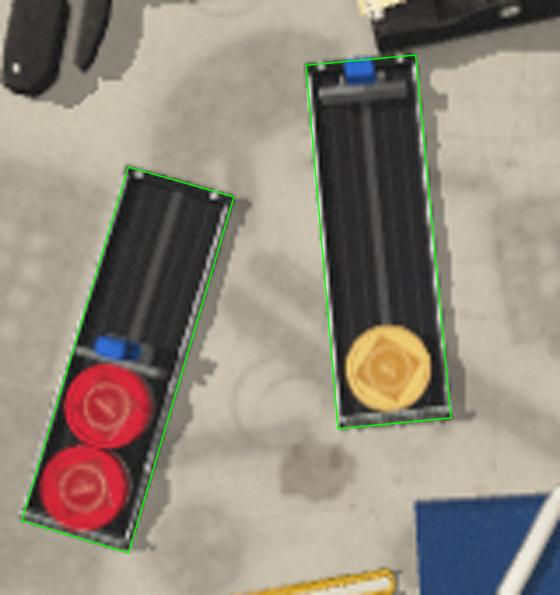

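The red lane is done: the tab is at lane x = 5.5 mm and both tins are snug at (85,487) and (107,405). The second gold tin comes next.

send_rows([
  [[0.002, -0.003, 0.06], [0, 0, 0]],
  [[0.002, -0.002, 0.07], [0, 0, 0]],
  [[0, 0, 0.045], [0, 0, 0]],
  [[0, 0, 0.013], [0, 0, 0]],
  [[0, 0, 0], [0, 0, 0]],
  [[0, 0, 0], [0, 0, 0]],
])

```text
time_s: 24.85
ee_pos: [584.9, -240.7, 32.7]
ee_rot: [-180.0, -0.1, -45.0]
force: [1.8, 0.3, 1.1]
gripper_width: 80.4
gripper_force: 0.0
```

```bash
python3 plan.py 584 -240.2 29.5 -45 44
```

```text
pose [ 584.9 -240.7   32.7] [-1.8e+02 -1.0e-01 -4.5e+01] q6 111.6 t 24.85 w 80.4
target [ 584.  -240.2   29.5  -45. ]
turn total [-0.002 -0.004  0.001] rows 1 [-0.0016 -0.0045  0.0013]
shift total [-0.002   0.0006  0.0063] rows 1 [-0.002   0.0006  0.0063]
```

send_rows([
  [[0, 0, 0.005], [0, 0, 0]],
  [[0, 0, 0], [0, 0, 0]],
  [[0, 0, 0], [0, 0, 0]],
])

```text
time_s: 25.15
ee_pos: [584.3, -240.5, 29.7]
ee_rot: [-180.0, -0.1, -45.0]
force: [0.1, 0.5, 0.6]
gripper_width: 80.5
gripper_force: 0.0
```

send_rows([
  [[0, 0, 0], [0, 0, 0]],
  [[0, 0, 0], [0, 0, 0]],
  [[0, 0, 0], [0, 0, 0]],
  [[0, 0, 0], [0, 0, 0]],
  [[0, 0, 0], [0, 0, 0]],
  [[0, 0, -0.03], [0, 0, 0]],
  [[0, 0, -0.08], [0, 0, 0]],
  [[0, 0, -0.08], [0, 0, 0]],
  [[0, 0, -0.02], [0, 0, 0]],
  [[0, 0, 0], [0, 0, 0]],
], grip=1)

```text
time_s: 26.15
ee_pos: [584.9, -240.7, 135.7]
ee_rot: [-179.9, -0.2, -45.0]
force: [0.4, -0.3, -0.7]
gripper_width: 60.7
gripper_force: 20.0
```

```bash
python3 plan.py g -30 0.5 135 6.8 42; python3 -c "
from workcell import state;s=state();print(s['force'],s['gripper_width'])"
```

```text
pose [ 584.9 -240.7  135.7] [-179.9   -0.2  -45. ] q6 111.6 t 26.15 w 60.7
target [555.2  67.8 135.    6.8]
turn total [ 1.000e-03 -8.000e-03 -1.808e+00] rows 7 [ 1.000e-04 -1.200e-03 -2.582e-01]
shift total [ 0.014  -0.6197  0.0014] rows 8 [ 0.0018 -0.0775  0.0002]
[ 0.43581609 -0.2538137  -0.73469159] 60.68282558858592
```

send_rows([
  [[0, 0, 0], [0, 0, -0.2583]],
  [[0, 0, 0], [0, 0, -0.2583]],
  [[0, 0, 0], [0, 0, -0.2583]],
  [[0, 0, 0], [0, 0, -0.2583]],
  [[0, 0, 0], [0, 0, -0.2583]],
  [[0, 0, 0], [0, 0, -0.2583]],
  [[0, 0, 0], [0, 0, -0.2583]],
  [[0.002, -0.07, 0], [0, 0, 0]],
  [[0.002, -0.08, 0], [0, 0, 0]],
  [[0.002, -0.08, 0], [0, 0, 0]],
])

```text
time_s: 27.15
ee_pos: [571.6, -124.5, 131.2]
ee_rot: [-179.9, 0.3, 6.7]
force: [0.5, 0.1, -0.6]
gripper_width: 60.7
gripper_force: 20.0
```

send_rows([
  [[0.002, -0.08, 0], [0, 0, 0]],
  [[0.002, -0.08, 0], [0, 0, 0]],
  [[0.002, -0.08, 0], [0, 0, 0]],
  [[0.002, -0.08, 0], [0, 0, 0]],
  [[0, -0.05, 0.02], [0, 0, 0]],
  [[0, -0.02, 0.05], [0, 0, 0]],
  [[0, 0, 0.06], [0, 0, 0]],
  [[0, 0, 0.04], [0, 0, 0]],
  [[0, 0, 0.01], [0, 0, 0]],
  [[0, 0, 0], [0, 0, 0]],
])

```text
time_s: 28.15
ee_pos: [552.7, 68.1, 42.0]
ee_rot: [180.0, 0.3, 6.8]
force: [0.2, -0.6, -0.6]
gripper_width: 60.8
gripper_force: 20.0
```

```bash
python3 plan.py g -30 0.5 34 6.8 42
```

```text
pose [552.7  68.1  42. ] [180.    0.3   6.8] q6 89.0 t 28.15 w 60.8
target [555.2  67.8  34.    6.8]
turn total [0.    0.009 0.   ] rows 1 [0.0001 0.0088 0.0003]
shift total [0.0047 0.0011 0.016 ] rows 1 [0.0047 0.0011 0.016 ]
```

send_rows([
  [[0, 0, 0], [0, 0, 0]],
  [[0, 0, 0], [0, 0, 0]],
])

```text
time_s: 28.35
ee_pos: [555.0, 68.2, 44.9]
ee_rot: [180.0, -0.1, 6.8]
force: [-0.1, -0.4, -0.2]
gripper_width: 60.3
gripper_force: 20.0
```

```bash
python3 plan.py g -30 0.5 34 6.8 42
```

```text
pose [555.   68.2  44.9] [ 1.8e+02 -1.0e-01  6.8e+00] q6 89.0 t 28.35 w 60.3
target [555.2  67.8  34.    6.8]
turn total [ 0.    -0.004 -0.   ] rows 1 [ 0.0002 -0.0041 -0.0003]
shift total [0.0003 0.0009 0.0218] rows 1 [0.0003 0.0009 0.0218]
```

send_rows([
  [[0, 0, 0.012], [0, 0, 0]],
  [[0, 0, 0.01], [0, 0, 0]],
  [[0, 0, 0], [0, 0, 0]],
  [[0, 0, 0], [0, 0, 0]],
])

```text
time_s: 28.75
ee_pos: [554.3, 68.3, 32.9]
ee_rot: [180.0, -0.0, 6.8]
force: [-0.4, 0.7, -0.6]
gripper_width: 60.8
gripper_force: 20.0
```

send_rows([
  [[0, 0, 0], [0, 0, 0]],
  [[0, 0, 0], [0, 0, 0]],
  [[0, 0, 0], [0, 0, 0]],
  [[0, 0, 0], [0, 0, 0]],
  [[0, 0, -0.03], [0, 0, 0]],
  [[0, 0, -0.07], [0, 0, 0]],
  [[0, 0, -0.07], [0, 0, 0]],
  [[0, 0, 0], [0, 0, 0]],
  [[0, 0, 0], [0, 0, 0]],
], grip=0.12)

```text
time_s: 29.65
ee_pos: [554.4, 68.4, 118.5]
ee_rot: [180.0, -0.1, 6.8]
force: [-1.2, 0.5, -1.0]
gripper_width: 80.3
gripper_force: 0.0
```

```bash
python3 plan.py 599.2 -110.1 120 6.8 42
```

```text
pose [554.4  68.4 118.5] [ 1.8e+02 -1.0e-01  6.8e+00] q6 89.0 t 29.65 w 80.3
target [ 599.2 -110.1  120.     6.8]
turn total [ 0.    -0.003  0.   ] rows 1 [ 0.0002 -0.0029  0.0004]
shift total [ 0.0468  0.3651 -0.003 ] rows 5 [ 0.0094  0.073  -0.0006]
```

send_rows([
  [[0.009, 0.07, 0], [0, 0, 0]],
  [[0.01, 0.08, 0], [0, 0, 0]],
  [[0.01, 0.08, 0], [0, 0, 0]],
  [[0.01, 0.08, 0], [0, 0, 0]],
  [[0.008, 0.055, 0], [0, 0, 0]],
  [[0, 0, 0.05], [0, 0, 0]],
  [[0, 0, 0.05], [0, 0, 0]],
  [[0, 0, 0.04], [0, 0, 0]],
  [[0, 0, 0], [0, 0, 0]],
  [[0, 0, 0], [0, 0, 0]],
])

```text
time_s: 30.65
ee_pos: [598.5, -110.0, 46.9]
ee_rot: [-180.0, 0.1, 6.8]
force: [-0.4, -1.9, 0.3]
gripper_width: 80.4
gripper_force: 0.0
```

```bash
python3 plan.py 599.2 -110.1 29.5 6.8 42
```

```text
pose [ 598.5 -110.    46.9] [-1.8e+02  1.0e-01  6.8e+00] q6 71.7 t 30.65 w 80.4
target [ 599.2 -110.1   29.5    6.8]
turn total [-0.001  0.005  0.   ] rows 1 [-0.0015  0.005   0.0004]
shift total [0.0014 0.0005 0.0347] rows 1 [0.0014 0.0005 0.0347]
```

send_rows([
  [[0, 0, 0.02], [0, 0, 0]],
  [[0, 0, 0.0145], [0, 0, 0]],
  [[0, 0, 0], [0, 0, 0]],
  [[0, 0, 0], [0, 0, 0]],
])

```text
time_s: 31.05
ee_pos: [599.2, -110.1, 30.8]
ee_rot: [180.0, -0.0, 6.8]
force: [-0.8, -0.5, -0.5]
gripper_width: 80.3
gripper_force: 0.0
```

send_rows([
  [[0, 0, 0], [0, 0, 0]],
  [[0, 0, 0], [0, 0, 0]],
  [[0, 0, 0], [0, 0, 0]],
  [[0, 0, 0], [0, 0, 0]],
  [[0, 0, 0], [0, 0, 0]],
  [[0, 0, -0.03], [0, 0, 0]],
  [[0, 0, -0.07], [0, 0, 0]],
  [[0, 0, -0.07], [0, 0, 0]],
  [[0, 0, 0], [0, 0, 0]],
  [[0, 0, 0], [0, 0, 0]],
], grip=1)

```text
time_s: 32.05
ee_pos: [599.2, -110.1, 116.1]
ee_rot: [180.0, -0.1, 6.8]
force: [-0.6, 0.7, -1.6]
gripper_width: 60.5
gripper_force: 19.9
```

```bash
python3 m1.py;  python3 plan.py g 38 0.5 115 6.8 42; python3 -c "
from workcell import state;s=state();print(s['force'],s['gripper_width'])"
```

```text
gold [553.4  68.7] 0.914 478
gold [486.8  59.2] 0.909 482
gold [311.7 153.7] 0.42 247
red [396.6 282.3] 0.424 966
pose [ 598.3 -110.   114.9] [-1.8e+02  1.0e-01  6.8e+00] q6 71.7 t 32.1 w 60.6
target [622.7  75.9 115.    6.8]
turn total [-0.001  0.003  0.   ] rows 1 [-0.0009  0.0034  0.0003]
shift total [ 9.240e-02 -3.633e-01 -3.000e-04] rows 5 [ 0.0185 -0.0727 -0.0001]
[ 0.11202662 -0.37916915 -1.88481534] 60.58870462361631
```

send_rows([
  [[0.018, -0.07, 0], [0, 0, 0]],
  [[0.02, -0.08, 0], [0, 0, 0]],
  [[0.02, -0.08, 0], [0, 0, 0]],
  [[0.02, -0.08, 0], [0, 0, 0]],
  [[0.014, -0.053, 0], [0, 0, 0]],
  [[0, 0, 0.04], [0, 0, 0]],
  [[0, 0, 0.06], [0, 0, 0]],
  [[0, 0, 0.04], [0, 0, 0]],
  [[0, 0, 0], [0, 0, 0]],
  [[0, 0, 0], [0, 0, 0]],
])

```text
time_s: 33.1
ee_pos: [622.6, 75.5, 44.5]
ee_rot: [180.0, 0.2, 6.8]
force: [-0.3, -0.3, -0.6]
gripper_width: 60.5
gripper_force: 19.9
```

```bash
python3 plan.py g 38 0.5 34.5 6.8 42
```

```text
pose [622.6  75.5  44.5] [180.    0.2   6.8] q6 89.1 t 33.1 w 60.5
target [622.7  75.9  34.5   6.8]
turn total [0.    0.005 0.   ] rows 1 [0.0001 0.0053 0.0003]
shift total [ 0.0002 -0.0009  0.02  ] rows 1 [ 0.0002 -0.0009  0.02  ]
```

send_rows([
  [[0, 0, 0.012], [0, 0, 0]],
  [[0, 0, 0.008], [0, 0, 0]],
  [[0, 0, 0], [0, 0, 0]],
  [[0, 0, 0], [0, 0, 0]],
])

```text
time_s: 33.5
ee_pos: [623.5, 75.5, 36.0]
ee_rot: [180.0, -0.0, 6.8]
force: [-0.2, 0.1, -1.2]
gripper_width: 60.3
gripper_force: 19.9
```

send_rows([
  [[0, 0, 0], [0, 0, 0]],
  [[0, 0, 0], [0, 0, 0]],
  [[0, 0, 0], [0, 0, 0]],
  [[0, 0, 0], [0, 0, 0]],
  [[0, 0, -0.03], [0, 0, 0]],
  [[0, 0, -0.07], [0, 0, 0]],
  [[0, 0, -0.07], [0, 0, 0]],
  [[0, 0, 0], [0, 0, 0]],
  [[0, 0, 0], [0, 0, 0]],
], grip=0.12)

```text
time_s: 34.4
ee_pos: [623.7, 75.6, 121.6]
ee_rot: [180.0, -0.1, 6.8]
force: [-0.7, 0.9, 0.4]
gripper_width: 80.0
gripper_force: 0.0
```

```bash
python3 plan.py g 118 0.4 118 6.8 42; python3 tab.py
```

```text
pose [623.7  75.6 121.6] [ 1.8e+02 -1.0e-01  6.8e+00] q6 89.1 t 34.4 w 80.0
target [702.1  85.3 118.    6.8]
turn total [ 0.    -0.004  0.   ] rows 1 [ 0.0003 -0.0039  0.0005]
shift total [ 0.1581 -0.0006  0.0072] rows 2 [ 0.0791 -0.0003  0.0036]
r tab lane xy [5.5 0.7] 0.8786154811234694 [157 211  12   7  60]
```

send_rows([
  [[0.05, 0, 0], [0, 0, 0]],
  [[0.06, 0, 0], [0, 0, 0]],
  [[0.036, 0, 0], [0, 0, 0]],
  [[0, 0, 0], [0, 0, 0]],
  [[0, 0, 0.04], [0, 0, 0]],
  [[0, 0, 0.05], [0, 0, 0]],
  [[0, 0, 0.034], [0, 0, 0]],
  [[0, 0, 0.01], [0, 0, 0]],
  [[0, 0, 0], [0, 0, 0]],
], grip=0.45)

```text
time_s: 35.35
ee_pos: [694.2, 84.1, 52.2]
ee_rot: [180.0, 0.2, 6.8]
force: [1.0, 0.2, 0.4]
gripper_width: 50.4
gripper_force: 0.0
```

send_rows([
  [[0, 0, 0], [0, 0, 0]],
  [[0, 0, 0], [0, 0, 0]],
  [[0, 0, 0], [0, 0, 0]],
  [[0, 0, 0], [0, 0, 0]],
  [[0, 0, 0], [0, 0, 0]],
  [[0, 0, 0], [0, 0, 0]],
], grip=1, grip_force=15)

```text
time_s: 35.95
ee_pos: [696.2, 84.1, 54.5]
ee_rot: [180.0, -0.1, 6.8]
force: [-0.6, -1.5, 2.8]
gripper_width: 21.9
gripper_force: 15.0
```

```bash
python3 plan.py g 61.5 0.4 54.5 6.8 42; python3 m1.py
```

```text
pose [696.2  84.1  54.5] [ 1.8e+02 -1.0e-01  6.8e+00] q6 89.2 t 35.95 w 21.9
target [646.   78.6  54.5   6.8]
turn total [ 0.001 -0.002  0.001] rows 1 [ 0.0008 -0.0025  0.0005]
shift total [-0.101 -0.001 -0.   ] rows 2 [-0.0505 -0.0005 -0.    ]
red [396.7 280.5] 0.433 953
```

View pics/ov1.png

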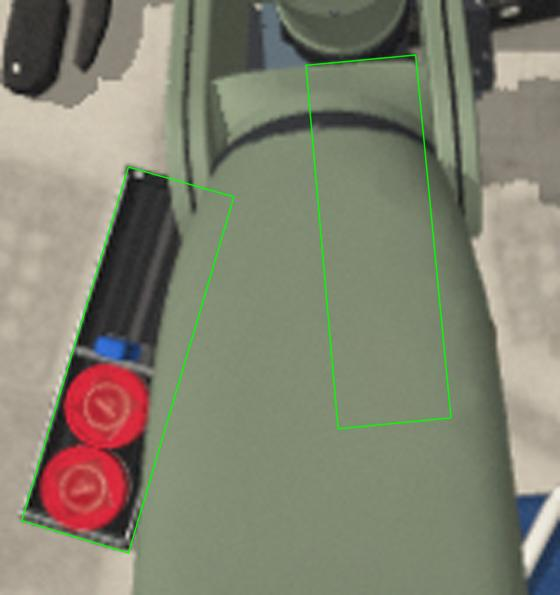

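The arm hides the gold lane, but the 21.9 mm opening shows that the tab is gripped. I'll slide it forward.

send_rows([
  [[-0.01, 0, 0], [0, 0, 0]],
  [[-0.016, 0, 0], [0, 0, 0]],
  [[-0.016, 0, 0], [0, 0, 0]],
  [[-0.012, 0, 0], [0, 0, 0]],
  [[-0.01, 0, 0], [0, 0, 0]],
  [[-0.008, 0, 0], [0, 0, 0]],
  [[-0.008, 0, 0], [0, 0, 0]],
  [[-0.006, 0, 0], [0, 0, 0]],
  [[0, 0, 0], [0, 0, 0]],
])

```text
time_s: 36.9
ee_pos: [652.9, 78.8, 54.5]
ee_rot: [180.0, -0.1, 6.8]
force: [1.1, -1.7, 6.6]
gripper_width: 22.3
gripper_force: 15.0
```

send_rows([
  [[-0.005, 0, 0], [0, 0, 0]],
  [[0, 0, 0], [0, 0, 0]],
])

```text
time_s: 37.1
ee_pos: [650.7, 78.5, 54.4]
ee_rot: [180.0, -0.1, 6.8]
force: [1.5, -3.0, 6.4]
gripper_width: 22.2
gripper_force: 15.0
```

send_rows([
  [[-0.005, 0, 0], [0, 0, 0]],
  [[0, 0, 0], [0, 0, 0]],
])

```text
time_s: 37.3
ee_pos: [648.4, 78.2, 54.4]
ee_rot: [180.0, -0.1, 6.8]
force: [2.1, -2.4, 5.2]
gripper_width: 21.5
gripper_force: 15.0
```

send_rows([
  [[-0.004, 0, 0], [0, 0, 0]],
  [[0, 0, 0], [0, 0, 0]],
])

```text
time_s: 37.5
ee_pos: [646.6, 78.0, 54.4]
ee_rot: [180.0, -0.1, 6.8]
force: [2.4, -2.0, 6.5]
gripper_width: 22.1
gripper_force: 15.0
```

send_rows([
  [[-0.003, 0, 0], [0, 0, 0]],
  [[0, 0, 0], [0, 0, 0]],
])

```text
time_s: 37.7
ee_pos: [645.1, 77.8, 54.4]
ee_rot: [180.0, -0.1, 6.8]
force: [2.1, -3.0, 5.5]
gripper_width: 22.1
gripper_force: 15.0
```

send_rows([
  [[-0.003, 0, 0], [0, 0, 0]],
  [[0, 0, 0], [0, 0, 0]],
])

```text
time_s: 37.9
ee_pos: [643.9, 77.7, 54.4]
ee_rot: [180.0, -0.2, 6.8]
force: [2.8, -1.3, 5.2]
gripper_width: 21.8
gripper_force: 15.0
```

send_rows([
  [[-0.003, 0, 0], [0, 0, 0]],
  [[0, 0, 0], [0, 0, 0]],
])

```text
time_s: 38.1
ee_pos: [642.6, 77.5, 54.4]
ee_rot: [180.0, -0.2, 6.8]
force: [3.0, -2.0, 5.6]
gripper_width: 22.2
gripper_force: 15.0
```

send_rows([
  [[-0.003, 0, 0], [0, 0, 0]],
  [[0, 0, 0], [0, 0, 0]],
])

```text
time_s: 38.3
ee_pos: [642.0, 77.4, 54.4]
ee_rot: [180.0, -0.3, 6.8]
force: [5.5, -1.9, 4.3]
gripper_width: 22.2
gripper_force: 15.0
```

send_rows([
  [[-0.003, 0, 0], [0, 0, 0]],
  [[0, 0, 0], [0, 0, 0]],
])

```text
time_s: 38.5
ee_pos: [641.7, 77.4, 54.4]
ee_rot: [180.0, -0.4, 6.8]
force: [8.3, -1.6, 1.5]
gripper_width: 21.6
gripper_force: 15.0
```

Now it is firm. I'll relax, release, rise and move back to look.

send_rows([
  [[0.004, 0, 0], [0, 0, 0]],
  [[0, 0, 0], [0, 0, 0]],
])

```text
time_s: 38.7
ee_pos: [642.1, 77.5, 54.4]
ee_rot: [180.0, -0.2, 6.8]
force: [3.4, -2.0, 5.6]
gripper_width: 22.2
gripper_force: 15.0
```

send_rows([
  [[0, 0, 0], [0, 0, 0]],
  [[0, 0, 0], [0, 0, 0]],
  [[0, 0, 0], [0, 0, 0]],
  [[0, 0, 0], [0, 0, 0]],
  [[0, 0, 0], [0, 0, 0]],
  [[0, 0, -0.03], [0, 0, 0]],
  [[0, 0, -0.07], [0, 0, 0]],
  [[0, 0, -0.08], [0, 0, 0]],
  [[0, 0, -0.08], [0, 0, 0]],
  [[0, 0, -0.04], [0, 0, 0]],
], grip=0.3)

```text
time_s: 39.7
ee_pos: [642.0, 77.8, 207.8]
ee_rot: [180.0, -0.3, 6.8]
force: [0.1, -0.0, 1.1]
gripper_width: 63.5
gripper_force: 0.0
```

send_rows([
  [[-0.01, 0.07, 0], [0, 0, 0]],
  [[-0.01, 0.08, 0], [0, 0, 0]],
  [[-0.01, 0.08, 0], [0, 0, 0]],
  [[-0.01, 0.08, 0], [0, 0, 0]],
  [[-0.01, 0.08, 0], [0, 0, 0]],
  [[-0.01, 0.08, 0], [0, 0, 0]],
  [[-0.01, 0.08, 0], [0, 0, 0]],
  [[-0.01, 0.06, 0], [0, 0, 0]],
  [[0, 0, 0], [0, 0, 0]],
  [[0, 0, 0], [0, 0, 0]],
])

```text
time_s: 40.7
ee_pos: [636.8, -230.1, 203.3]
ee_rot: [-179.9, 0.0, 6.7]
force: [-0.2, 0.1, -0.4]
gripper_width: 63.9
gripper_force: 0.0
```

```bash
python3 m1.py; python3 tab.py
```

```text
gold [311.7 153.7] 0.42 246
red [396.6 282.3] 0.425 965
g tab lane xy [66.3  0.1] 0.9006363711221642 [230 152   9   7  59]
r tab lane xy [5.4 0.4] 0.8435392114266922 [157 211  13   7  61]
```

View pics/ov1.png

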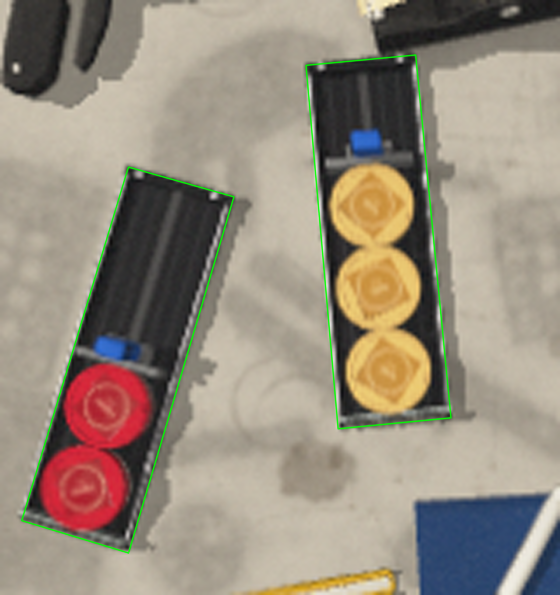

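Both rows stand snug: gold tab at lane x = 66 mm, red tab at 5 mm, and all five tins in a single row in front of their followers. I'm handing it in.

```bash
python3 -c "
from workcell import *
print(job_done())"
```

```text
the job is handed in; nothing more can be done
None
```

I handed the job in after about 41 s of robot time: in the last picture both lanes have the old tin at the lip, its fresh tins behind it and the follower snug. I never moved the arm to the ribbon roll, but I did not re-measure it at the end, and the hand-in call returned no verdict.

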